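# Put a thread spool away in a push-latch box

### The arm

A 6-joint arm with a two-finger parallel gripper is mounted at the origin on the work surface. World frame = base frame: x ahead of the robot, y to its left, z up, the work surface at z = 0. Lengths are in m, angles in rad, forces in N, time in s.
With the tool pointing down it reaches from about 0.3 to 0.775 m from the base axis. Payload 14.6 kg.
Tool frame: the origin (TCP) lies at the very end of the fingers, on their centre line; the grasp point (between the pads) lies 19 mm behind it; z points along the fingers, y is the line along which they close (so a half turn about z gives the same grasp; the last joint's range is limited). The gripper opens to 94 mm and grips with 3 to 60 N. Pads are 16 mm wide; open, the fingers measure 119 mm over their backs; the gripper's body (75 mm by 177 mm) begins 78 mm behind the grasp point.
Start: joints at [1.15, 0.3, 1.521, -0, 1.321, -0.067], TCP at [0.191, 0.516, 0.205] pointing down, gripper open.
Joint ranges: [-3.03, 3.03], [-0.79, 2.21], [0.23, 2.52], [-1.04, 4.18], [0, 3.07], [-2.55, 2.55]. Speed limits (rad/s): [2.22, 2.22, 2.57, 3.14, 3.14, 3.14].

### API

Orientations are given as [roll, pitch, yaw] about the fixed x, y, z axes, in that order (R = Rz(yaw) Ry(pitch) Rx(roll)).
In Python, from station import ctrl gives the robot as it stands.
- The arm moves only by the tool move_arm, never from a script. Its argument "targets" is a list of rows, each a list of 6 numbers: the shift along the tool's x, y, z in units of 1000 mm (1.0 is 1000 mm), then the turn, a rotation vector about the tool's x, y, z in units of 30 degrees (1.0 is 30 degrees). In form: [[tx, ty, tz, ax, ay, az], ...]. A call has exactly 5 rows; each row is the pose to reach, as a shift and turn from the pose commanded when the call began, along the tool's axes at that moment; what a row does not reach only later rows make up. A row lasts 1/12 s, in which the tool goes at most 41.7 mm and 7.16 degrees, less where a joint would pass 70% of its speed; a pose out of reach is approached as far as the arm can. A call with a number of a shift or a turn outside -1 to 1 is refused whole. A call with a gripper value outside its range is refused whole. "fingers" is the opening, from -1 (shut) to 1 (fully open), set as the call begins (left out, the last holds). The fingers move at their own pace and stop on an object; "grip_force" is the grip in N (left out, the last holds). Time passes only in rows, so rows that repeat a pose let the fingers close, or fill a call up. It gives the time, the measured TCP pose, the force and the opening at its end, in the units of the state.
- ctrl.get_obs(): the state, without advancing time (a new reading comes with each control period).
- ctrl.camera(name): name is "scene" or "side" or "wrist"; returns the picture (400x640x3 uint8, red, green, blue); there is no depth.
- ctrl.camera_info(name): a dict with "fx", "fy", "cx", "cy" (pixels), "rvec" (rotation vector, rad) and "tvec" (3), from world to camera coordinates, as OpenCV has them. Camera axes: x right, y down, z forward; pixel columns grow to the right and rows downward; lengths in m; the calibration is good to about 2 mm. The wrist camera is an equidistant fisheye: a pixel r from the principal point sees the ray r / f radians off the axis. A picture is of the moment at which its call begins: read the wrist's pose just before it. camera_info takes no time and is no camera call; for the wrist camera it gives the pose at the moment of the call.
- ctrl.hand_in(): hands the job in, once; it reports no verdict.
The state is a dict: "time_s": time; "qpos": joint angles; "joint_vel": joint speeds; "tau": joint torques, N m; "ee_pos": TCP position; "eef_rot": TCP orientation; "force": force on the tool from outside, world axes, zero at the start; "moment": the same for the moment, N m; "grip_width": finger opening in m.
Only numpy, scipy, OpenCV 4.12 (cv2) and the standard library are available. Lean on these libraries where they do the work, as an engineer would, in place of code of your own. Each camera call takes 0.05 s, during which the arm holds its last target. There are 200 camera calls.

### The job

Press the front of the thread box's lid gently to click it free and let it spring open, stand the short flanged spool upright in the box's large bay, then swing the lid shut and press it down again until it clicks and stays latched. Never force the lid or thump the spool down, and leave everything else on the table as it is.

Things in the scene. Friction and masses are not known exactly. Their poses are not given: they have to be found in the camera images.
- thread_box: wooden box fixed to the table, 110 (x) x 220 (y) x 70 mm to the rim, walls and floor 6 mm; origin under its centre, front faces its -x. A 52 mm high divider at y +45 to +51 mm parts the large empty bay (inside x -49 to +49, y -104 to +45 mm) from a small one on +y with the latch block and metal bobbins.
- lid (a joint): lid angle, rad, about a hinge on the box's rear (+x) rim: 0 latched, 1.5 wide open (upright). A weak spring (under 1 N at the front edge) swings it open in about 3 s once freed and backed off from. Push-push latch: press the latched lid past -0.038 and let go: free. Press the open lid down past -0.038 and let go: latched. A shallower press changes nothing.
- lid_press (a point): point on the lid's outer face, mid-width, 85 mm from the hinge, 15 mm behind the front edge, moves with the lid. Pressing here the lid first gives about 2 mm (to -0.026 rad) almost freely, then sits on a rubber buffer (8 N per mm): it clicks by 10 N; aim for 12 to 15 N. Over 20 N harms the lid.
- lid_hinge (a point): middle of the hinge line (along the box's y), at box x +52, z 70 mm. The lid panel is 100 mm from hinge to front edge, 206 mm wide, 8 mm thick; shut, its underside is level with the hinge and its top 78 mm over the table; open, its edge is 170 mm over the table and it is pushed shut from behind (+x).
- bay (a point): point on the inner floor of the large bay, 6 mm over the table, at box x -12, y -29 mm, a good place for the spool with room for fingers 57 mm either side along the box's y.
- spool: the short flanged spool, standing upright: grey thread 37 mm across between two white flanges 40 mm across and 4 mm thick, 54 mm high in all, about 70 g; origin under its centre, z up its axis. It is the only one with flanges wider than its thread.
- cone_spool: tall grey cone of thread standing up, base 60 mm across, 108 mm high; bystander, origin under its centre
- slim_spool: slim grey spool standing up, 30 mm across with 22 mm white ends, 76 mm high; bystander, origin under its centre
- scissors: white-handled scissors lying flat, 230 mm long, 11 mm thick; bystander, origin under the pivot screw
- button_jar: glass jar, 60 mm across, 80 mm high; bystander, origin under its centre
- pin_dish: white bowl, 90 mm across, 30 mm high; bystander, origin under its centre
- seam_gauge: flat metal rule 150 x 25 x 4 mm; bystander, origin under its centre
- clapper: wooden pressing block 200 x 65 x 45 mm; bystander, origin under its centre
There are look-alikes about, which are no part of the job. Leave any yellow look-alike of the spool alone. Of the things shaped like the thread_box, the wooden one is meant.

How it is judged:
On the way, in this order (a step that is already met when the one before it is completed fails the run):
1. the latch is clicked free and the lid has sprung open (value of joint lid above 1.2 rad), for 0.2 s.
2. the spool stands upright in the large bay, let go, with the lid still open (x of spool in the frame of thread_box between -0.045 and 0.045 m and y of spool in the frame of thread_box between -0.1 and 0.042 m and z of spool in the frame of thread_box between 0 and 0.012 m and angle between spool's own z axis and vertical below 0.15 rad and contact force between the fingers and spool below 0.05 N and value of joint lid above 1 rad), for 0.2 s.
At the end, for the whole second after the job is handed in: The lid is latched shut (angle between -0.03 and +0.02 rad with nothing pressing on it) and the spool stands at rest in the large bay, upright within 0.15 rad, its foot within 12 mm over the box's underside and its axis at box x -45 to +45, y -100 to +42 mm (x of spool in the frame of thread_box between -0.045 and 0.045 m and y of spool in the frame of thread_box between -0.1 and 0.042 m and z of spool in the frame of thread_box between 0 and 0.012 m and angle between spool's own z axis and vertical below 0.15 rad and value of joint lid between -0.03 and 0.02 rad and linear speed of spool below 0.02 m/s); the robot touches nothing.
It fails at once if the lid is forced: more than 20 N between robot and lid (contact force between any of the arm, the fingers and lid above 20 N).
It fails at once if the spool strikes or is pressed on the box with more than 40 N (contact force between spool and thread_box above 40 N).
It fails at once if a bystander is moved by more than 30 mm (distance of any of cone_spool, slim_spool, scissors, button_jar, pin_dish, seam_gauge, clapper from where it was at the start of the episode above 0.03 m).
It also fails if it takes over 64 s, if anything falls off the work surface, if the arm or the gripper's body presses on something with over 40 N, if the wrist force passes 120 N, or if a joint passes its speed limit or range.

## Working session

There is one attempt and no reset: what is moved stays moved. The work goes in short steps, Python scripts to look and compute and a tool call to move; the robot and the scene stay as the last step left them, time stands still between calls to the robot, and variables do not carry over. Pictures are saved under pics/ and viewed, on a budget of 10 in all, crops included, one or two more only if the job needs it, and the job is handed in when it is done.

Besides the shell and the picture viewer there is one more tool, called after ">>>" as name(argument=value, ...) on one line, values as JSON. move_arm: Moves the arm, as the interface text tells. Shifts and turns lie within -1 to 1; 1 stands for 1000 mm of shift or 30 degrees of turn. Its arguments: {"type":"object","properties":{"targets":{"type":"array"},"fingers":{"type":"number"},"grip_force":{"type":"number"}},"required":["targets"]}

```bash
ls; mkdir -p pics
python3 - <<'E'
from station import ctrl
import cv2,numpy as np
for n in ("scene","side"):
    cv2.imwrite(f"pics/{n}0.png",ctrl.camera(n)[:,:,::-1]); i=ctrl.camera_info(n); print(n,i, -cv2.Rodrigues(np.array(i['rvec']))[0].T@np.array(i['tvec']))
o=ctrl.get_obs();print(o)
E
```

```text
pics
scene {'fx': 426.133294156184, 'fy': 426.133294156184, 'cx': 315.17668464684266, 'cy': 197.7980466199974, 'rvec': array([ 1.44416724,  2.39714494, -0.67291731]), 'tvec': array([ 0.18900486, -0.34326563,  1.55128561])} [1.04390007 0.36092718 1.15760329]
side {'fx': 456.44202932634073, 'fy': 456.44202932634073, 'cx': 315.4408506811056, 'cy': 201.42785941786855, 'rvec': array([ 0.35003031, -2.69938535,  1.29477091]), 'tvec': array([0.49221103, 0.09009206, 1.15055543])} [0.24356384 0.93889799 0.79580985]
{'time_s': 0.1, 'qpos': array([ 1.15038130e+00,  3.00417371e-01,  1.52152130e+00,  4.70965850e-06,
        1.32071936e+00, -6.65770052e-02]), 'joint_vel': array([ 7.03598327e-05, -6.53704817e-04, -1.67541463e-03,  1.06150605e-03,
        1.51967392e-03,  1.75955733e-03]), 'tau': array([ 1.89027873e-03, -5.32638967e+01, -3.53287768e+01,  7.09854439e-02,
        2.34634423e-02, -8.92676712e-05]), 'ee_pos': array([0.19046595, 0.51570946, 0.20494109]), 'eef_rot': array([-3.14052994e+00, -7.54292310e-05,  2.78775342e+00]), 'force': array([-0.12964311, -0.56708067, -0.46876008]), 'moment': array([-0.04521278, -0.02434047,  0.01477299]), 'grip_width': 0.094319670026076}
```

View pics/scene0.png

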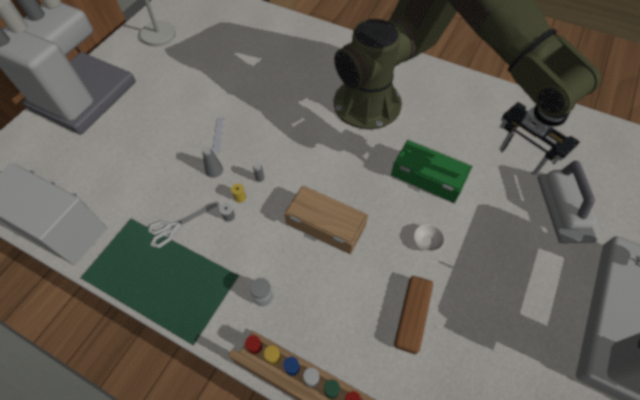

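View pics/side0.png

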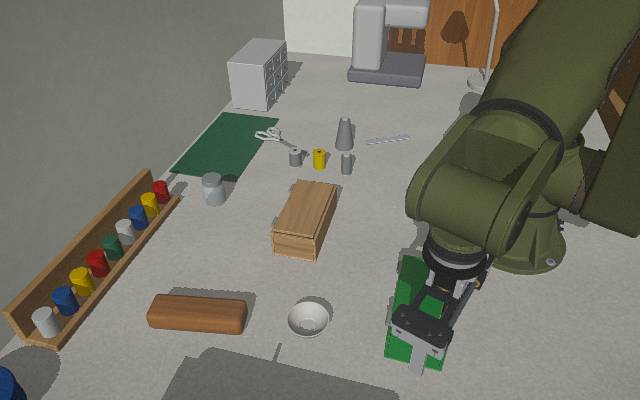

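The scene view shows the wooden box at (326,218) and a green look-alike at (431,170). The spool candidates are the grey flanged one at (227,211), the yellow one at (238,193), the slim one at (258,173) and the cone at (212,162). The side view shows the same things: wooden box (305,220), grey spool (295,157), yellow (319,159), slim (347,163), cone (344,133). I choose the grey spool at (227,211) / (295,157) and will check it in a close crop.

Run:
```python
import cv2,numpy as np
a=cv2.imread("pics/scene0.png")[145:255,195:375]; b=cv2.imread("pics/side0.png")[110:265,245:375]
a=cv2.resize(a,None,fx=4.4,fy=4.4,interpolation=cv2.INTER_CUBIC)
cv2.imwrite("pics/a.png",a)
cv2.imwrite("pics/b.png",cv2.resize(b,None,fx=3.8,fy=3.8,interpolation=cv2.INTER_CUBIC))
```

```text
(no output)
```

View pics/a.png

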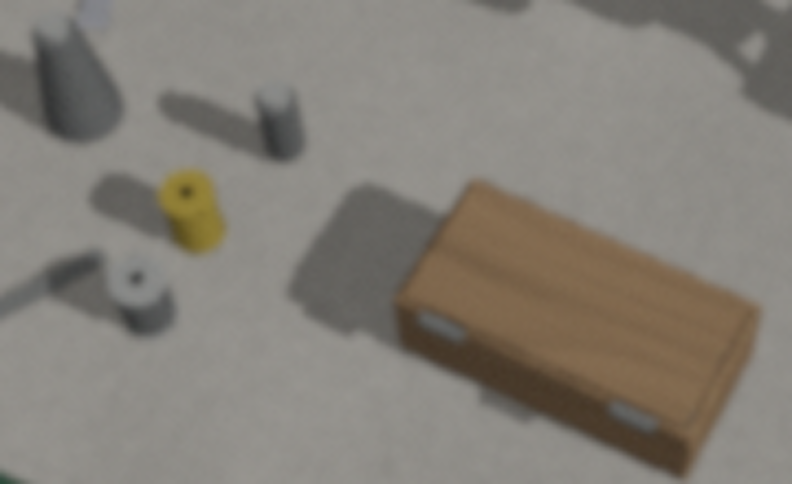

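View pics/b.png

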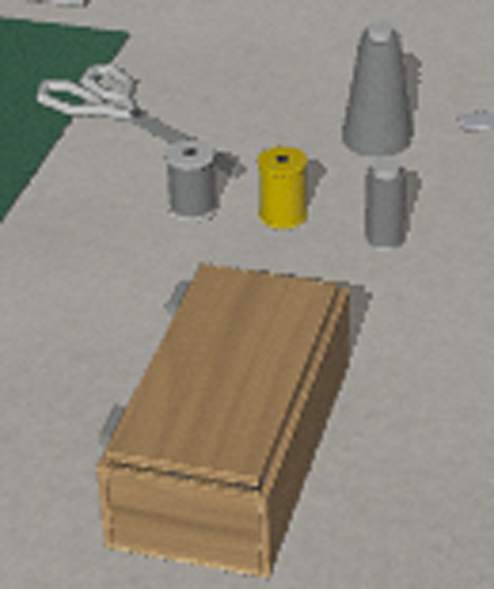

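The crops show the wooden box latched, with its hinge plates on the side away from the robot. So its front faces the robot and the small bay is on the +y end. The grey flanged spool with a hole in its top (scene crop (137,278), side crop (190,152)) is the target. The yellow one right next to it is not.

```bash
cat > h.py <<'E'
import cv2,numpy as np
from scipy.optimize import least_squares
from station import ctrl
I={n:ctrl.camera_info(n) for n in("scene","side")}
def proj(n,P):
    i=I[n]; R=cv2.Rodrigues(np.array(i['rvec']))[0]; c=np.atleast_2d(P)@R.T+i['tvec']
    return np.c_[i['fx']*c[:,0]/c[:,2]+i['cx'], i['fy']*c[:,1]/c[:,2]+i['cy']]
def tri(obs,z=None):
    f=lambda p: np.concatenate([(proj(n,p if z is None else np.r_[p[:2],z])-uv).ravel() for n,uv in obs.items()])
    r=least_squares(f,[.5,.3,.05]); return r.x,r.fun
def S(u,v): return np.array([u/4.4+195,v/4.4+145])
def D(u,v): return np.array([u/3.8+245,v/3.8+110])
E
python3 - <<'E'
from h import *
rx,fx=-.055,.055
m={'scene':[((55,110,0),(685,478)),((55,-110,0),(403,345)),((-55,110,70),(760,312)),((55,110,70),(690,440)),((-48,-103,78),(477,180))],
'side':[((52,103,78),(112,458)),((55,110,70),(100,465)),((-55,110,70),(268,492)),((55,110,0),(108,548)),((-55,110,0),(270,577)),((52,-103,78),(203,264)),((-48,-103,78),(338,287)),((-55,-110,70),(351,292)),((-48,103,78),(258,487))]}
def f(p):
    c,s=np.cos(p[2]),np.sin(p[2]); o=[]
    for n,l in m.items():
        for P,uv in l:
            P=np.array(P)/1000; W=[p[0]+c*P[0]-s*P[1],p[1]+s*P[0]+c*P[1],P[2]+p[3]]
            o.append(proj(n,W)[0]-(S(*uv) if n=='scene' else D(*uv)))
    return np.concatenate(o)
r=least_squares(f,[.5,.3,0,0]); print('box',r.x); print(r.fun.reshape(-1,2).round(1).tolist())
for k,s,d in [('spooltop',(137,278),(190,152)),('yellowtop',(187,191),(282,158)),('slimtop',(277,93),(387,170)),('conetop',(54,25),(379,32)),('scistip',(100,252),(192,143))]:
    p,e=tri({'scene':S(*s),'side':D(*d)}); print(k,p.round(4),e.round(1))
for k,s,d in [('jar',(261,286),(212,177)),('dish',(427,237),(308,318)),('clapper',(414,314),(197,312)),('gauge',(217,135),(388,139)),('scispivot',(178,222),(281,143))]:
    p,e=tri({'scene':np.array(s),'side':np.array(d)}); print(k,p.round(3),e.round(1))
E
```

```text
box [ 0.50735958  0.09327873 -0.00417997 -0.00402466]
[[-0.4, 1.2], [-0.9, 0.3], [0.5, -1.6], [-0.1, -0.1], [-0.3, -0.1], [-1.6, -1.3], [-0.4, 1.1], [0.4, 2.1], [-0.4, 0.3], [0.2, 0.9], [0.1, 0.1], [0.6, -0.5], [0.4, -0.5], [0.8, -1.6]]
spooltop [ 0.6231 -0.1826  0.0523] [ 0.  0.  0. -0.]
yellowtop [ 0.5491 -0.1907  0.0529] [ 0.  0.  0. -0.]
slimtop [ 0.4592 -0.1702  0.0693] [ 0.1  0.5  0.3 -0.3]
conetop [ 0.4999 -0.3253  0.1017] [ 0.1  0.5  0.4 -0.3]
scistip [ 0.6237 -0.2114  0.0497] [ 0.5  2.7  2.1 -1.8]
jar [0.786 0.045 0.081] [-0.  -0.1 -0.1  0.1]
dish [0.421 0.382 0.024] [ 0.2  0.7  0.4 -0.3]
clapper [0.649 0.429 0.026] [-0.1 -0.3 -0.2  0.1]
gauge [ 0.369 -0.408 -0.005] [-0.1 -0.6 -0.4  0.4]
scispivot [ 0.713 -0.315 -0.011] [ 0.3  1.3  1.1 -0.9]
```

The box sits at about (0.507, 0.093) with yaw near 0, and the grey spool at (0.623, -0.183). I shut the fingers and move over the lid press point at (0.474, 0.093).

>>> move_arm(targets=[[-0.032,-0.023,0.004,0,0,-0.2],[-0.064,-0.046,0.008,0,0,-0.4],[-0.096,-0.07,0.01,0,0,-0.676],[-0.128,-0.093,0.013,0,0,-0.676],[-0.16,-0.116,0.016,0,0,-0.676]], fingers=-1, grip_force=10)

```text
time_s: 0.52
ee_pos: [0.3009, 0.3499, 0.1891]
eef_rot: [-3.141, -0.0, -3.138]
force: [0.6, 0.2, 0.1]
grip_width: 0.0641
```

>>> move_arm(targets=[[-0.022,-0.032,0.003,0,0,0],[-0.044,-0.064,0.006,0,0,0],[-0.066,-0.096,0.009,0,0,0],[-0.088,-0.129,0.012,0,0,0],[-0.11,-0.162,0.015,0,0,0]])

```text
time_s: 0.93
ee_pos: [0.4111, 0.1879, 0.1743]
eef_rot: [-3.142, -0.0, -3.141]
force: [0.1, 0.2, 0.1]
grip_width: 0.0311
```

>>> move_arm(targets=[[-0.022,-0.032,0.003,0,0,0],[-0.044,-0.064,0.006,0,0,0],[-0.064,-0.096,0.018,0,0,0],[-0.064,-0.096,0.04,0,0,0],[-0.064,-0.096,0.06,0,0,0]])

```text
time_s: 1.35
ee_pos: [0.4751, 0.0919, 0.1134]
eef_rot: [-3.142, 0.0, 3.138]
force: [0.0, 1.4, -0.3]
grip_width: 0.0009
```

Run:
```python
from station import ctrl
import cv2
print(ctrl.get_obs()['ee_pos'],ctrl.get_obs()['force'])
a=ctrl.camera("side")[130:270,225:405,::-1]
cv2.imwrite("pics/c.png",cv2.resize(a,None,fx=4,fy=4,interpolation=cv2.INTER_CUBIC))
```

```text
[0.47513258 0.0918711  0.11339111] [ 0.02707708  1.39859827 -0.30308216]
```

View pics/c.png

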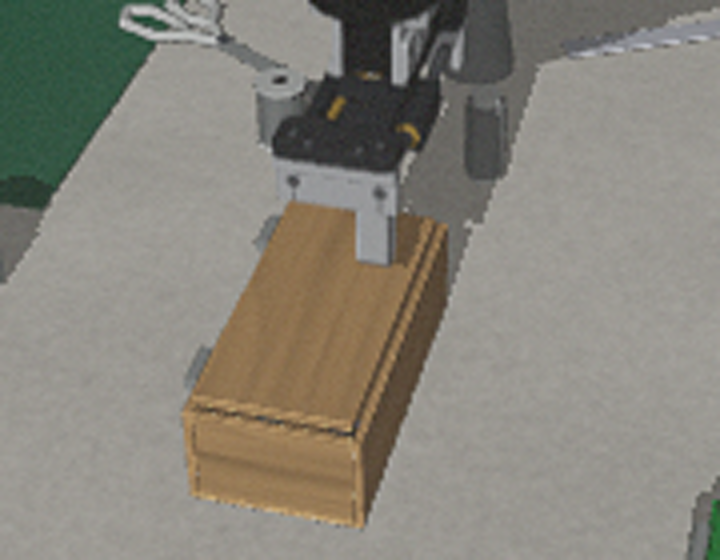

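The closed fingers (crop (375,262)) hang over the front middle of the lid, near its front edge, as planned. I descend.

>>> move_arm(targets=[[0.001,0,0.01,0,0,0],[0.001,0,0.02,0,0,0],[0.001,0,0.028,0,0,0],[0.001,0,0.032,0,0,0],[0.001,0,0.033,0,0,0]])

```text
time_s: 1.82
ee_pos: [0.4733, 0.094, 0.081]
eef_rot: [-3.142, -0.001, -3.141]
force: [-0.2, -0.1, -0.1]
grip_width: 0.0005
```

>>> move_arm(targets=[[0,0,0.0005,0,0,0],[0,0,0.001,0,0,0],[0,0,0.0015,0,0,0],[0,0,0.002,0,0,0],[0,0,0.002,0,0,0]])

```text
time_s: 2.23
ee_pos: [0.4736, 0.0937, 0.0796]
eef_rot: [3.142, 0.0, -3.141]
force: [-0.3, -0.5, -1.0]
grip_width: 0.0007
```

>>> move_arm(targets=[[0,0,0.0005,0,0,0],[0,0,0.001,0,0,0],[0,0,0.0015,0,0,0],[0,0,0.0015,0,0,0],[0,0,0.0015,0,0,0]])

```text
time_s: 2.65
ee_pos: [0.4735, 0.0937, 0.0779]
eef_rot: [-3.142, -0.0, -3.141]
force: [-0.9, 0.2, 0.9]
grip_width: 0.0002
```

>>> move_arm(targets=[[0,0,0.0005,0,0,0],[0,0,0.001,0,0,0],[0,0,0.001,0,0,0],[0,0,0.001,0,0,0],[0,0,0.001,0,0,0]])

```text
time_s: 3.07
ee_pos: [0.4735, 0.0937, 0.0769]
eef_rot: [-3.142, -0.0, -3.141]
force: [0.3, 0.3, -0.7]
grip_width: 0.0009
```

>>> move_arm(targets=[[0,0,0.0005,0,0,0],[0,0,0.001,0,0,0],[0,0,0.001,0,0,0],[0,0,0.001,0,0,0],[0,0,0.001,0,0,0]])

```text
time_s: 3.48
ee_pos: [0.4735, 0.0937, 0.076]
eef_rot: [-3.142, 0.0, -3.141]
force: [-0.9, -0.4, 0.5]
grip_width: 0.0007
```

>>> move_arm(targets=[[0,0,0.0005,0,0,0],[0,0,0.0005,0,0,0],[0,0,0.0005,0,0,0],[0,0,0.0005,0,0,0],[0,0,0.0005,0,0,0]])

```text
time_s: 3.9
ee_pos: [0.4735, 0.0937, 0.0755]
eef_rot: [3.142, -0.0, -3.141]
force: [-3.0, 0.0, 5.4]
grip_width: 0.0009
```

>>> move_arm(targets=[[0,0,0.0005,0,0,0],[0,0,0.0005,0,0,0],[0,0,0.001,0,0,0],[0,0,0.001,0,0,0],[0,0,0.001,0,0,0]])

```text
time_s: 4.32
ee_pos: [0.4735, 0.0937, 0.0749]
eef_rot: [3.142, 0.0, -3.141]
force: [-4.3, 0.0, 10.1]
grip_width: 0.0002
```

>>> move_arm(targets=[[0,0,0.0003,0,0,0],[0,0,0.0004,0,0,0],[0,0,0.0004,0,0,0],[0,0,0.0004,0,0,0],[0,0,0.0004,0,0,0]])

```text
time_s: 4.73
ee_pos: [0.4735, 0.0937, 0.0746]
eef_rot: [-3.142, 0.0, -3.141]
force: [-5.5, -2.1, 12.0]
grip_width: 0.0005
```

It reads about 12 N vertically, so it should have clicked. I back off up and towards the front.

>>> move_arm(targets=[[0,0,-0.01,0,0,0],[0.01,0,-0.045,0,0,0],[0.03,0,-0.08,0,0,0],[0.04,0,-0.12,0,0,0],[0.04,0,-0.155,0,0,0]], fingers=0.45)

```text
time_s: 5.15
ee_pos: [0.4319, 0.0937, 0.2315]
eef_rot: [3.142, 0.001, -3.141]
force: [0.1, -0.4, -0.3]
grip_width: 0.0303
```

>>> move_arm(targets=[[-0.01,-0.036,0,0,0,0.2],[-0.03,-0.07,0,0,0,0.4],[-0.055,-0.1,0,0,0,0.6],[-0.075,-0.13,0,0,0,0.8],[-0.1,-0.16,0,0,0,1.0]])

```text
time_s: 5.57
ee_pos: [0.534, -0.068, 0.2294]
eef_rot: [3.141, 0.0, 2.613]
force: [0.8, 1.1, -0.2]
grip_width: 0.064
```

>>> move_arm(targets=[[-0.035,-0.014,0.005,0,0,0.15],[-0.07,-0.028,0.015,0,0,0.3],[-0.105,-0.042,0.03,0,0,0.5],[-0.137,-0.056,0.05,0,0,0.5],[-0.137,-0.056,0.07,0,0,0.5]])

```text
time_s: 5.98
ee_pos: [0.6258, -0.1878, 0.157]
eef_rot: [-3.141, 0.0, 2.352]
force: [-0.0, 0.1, -0.3]
grip_width: 0.0682
```

Run:
```python
from station import ctrl
import cv2,numpy as np
o=ctrl.get_obs();print(o['ee_pos'],o['eef_rot'],o['qpos'],o['grip_width'])
i=ctrl.camera_info("wrist"); a=ctrl.camera("wrist")
R=cv2.Rodrigues(np.array(i['rvec']))[0];C=-R.T@i['tvec'];print(i['fx'],i['cx'],i['cy'],C,R[2])
np.savez("w1.npz",**i)
b=ctrl.camera("side")[100:270,225:425]
cv2.imwrite("pics/d.png",np.vstack([a[:,:,::-1],cv2.resize(b[:,:,::-1],(235,200))[:, :].copy() if 0 else np.zeros((0,640,3),np.uint8)]))
cv2.imwrite("pics/d_side.png",b[:,:,::-1])
```

```text
[ 0.62580283 -0.18778402  0.1569676 ] [-3.14104207e+00  2.05198212e-04  2.35242554e+00] [-3.47323832e-01  5.70281539e-01  1.25128376e+00 -6.04343604e-04
  1.32007734e+00 -1.12880303e+00] 0.06821301020586415
309.70691628693146 316.95847941917594 200.96987687935228 [ 0.57395063 -0.13511088  0.33649732] [ 0.1810505  -0.18190182 -0.96650527]
```

View pics/d.png

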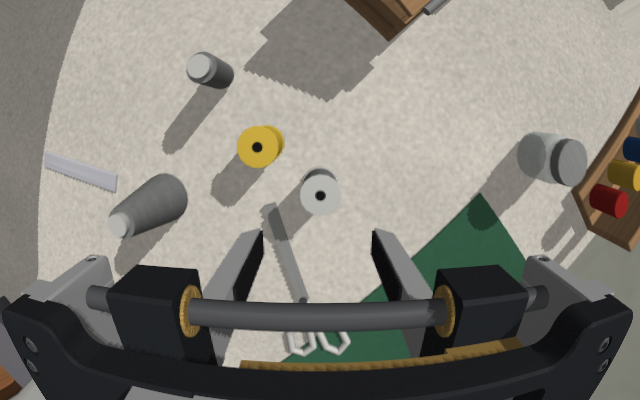

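The wrist view shows the grey spool's hole at (320,195), yellow at (257,147), and the scissors tip at (268,208) just behind the spool. I project these.

```bash
cat >> h.py <<'E'
def ray(i,u,v):
    d=np.array([u-i['cx'],v-i['cy']])/i['fx']; r=np.hypot(*d)+1e-12; R=cv2.Rodrigues(np.array(i['rvec']))[0]
    return -R.T@i['tvec'], R.T@np.r_[d/r*np.sin(r),np.cos(r)]
def atz(i,u,v,z):
    C,d=ray(i,u,v); return (C+d*(z-C[2])/d[2]).round(4)
E
python3 - <<'E'
from h import *
i=dict(np.load("w1.npz"))
print('spool',atz(i,320,195,.054),'yellow',atz(i,257,147,.054),'scis',atz(i,268,208,.008),atz(i,303,295,.008))
for p,w in(((303,262),0),((350,262),0)): pass
E
```

```text
spool [ 0.6248 -0.1821  0.054 ] yellow [ 0.5514 -0.1907  0.054 ] scis [ 0.6025 -0.2411  0.008 ] [ 0.708  -0.2944  0.008 ]
```

View pics/d_side.png

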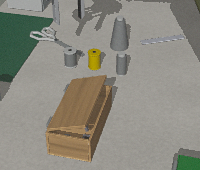

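The side crop shows the lid swinging open. The spool estimates agree, at about (0.624, -0.182). I descend to grasp.

>>> move_arm(targets=[[0.005,0.003,0.035,0,0,0],[0.005,0.003,0.07,0,0,0],[0.005,0.003,0.1,0,0,0],[0.005,0.003,0.12,0,0,0],[0.005,0.003,0.135,0,0,0]])

```text
time_s: 6.5
ee_pos: [0.6224, -0.1766, 0.0237]
eef_rot: [-3.141, -0.001, 2.357]
force: [-0.8, -0.2, 0.7]
grip_width: 0.0684
```

>>> move_arm(targets=[[0,0,0.004,0,0,0],[0,0,0.007,0,0,0],[0,0,0.007,0,0,0],[0,0,0.007,0,0,0],[0,0,0.007,0,0,0]])

```text
time_s: 6.92
ee_pos: [0.6234, -0.1777, 0.0186]
eef_rot: [3.141, 0.002, 2.356]
force: [-0.3, -0.5, -0.1]
grip_width: 0.0683
```

>>> move_arm(targets=[[0,0,0,0,0,0],[0,0,0,0,0,0],[0,0,0,0,0,0],[0,0,0,0,0,0],[0,0,0,0,0,0]], fingers=-1, grip_force=10)

```text
time_s: 7.33
ee_pos: [0.6228, -0.1777, 0.0171]
eef_rot: [-3.142, 0.0, 2.356]
force: [0.6, 0.7, 0.7]
grip_width: 0.039
```

>>> move_arm(targets=[[0,0,-0.005,0,0,0],[0,0,-0.02,0,0,0],[0,0,-0.055,0,0,0],[0,0,-0.095,0,0,0],[0,0,-0.135,0,0,0]])

```text
time_s: 7.75
ee_pos: [0.6223, -0.1774, 0.1536]
eef_rot: [-3.141, -0.001, 2.356]
force: [-0.0, -0.6, -0.0]
grip_width: 0.0387
```

>>> move_arm(targets=[[0.03,-0.008,-0.012,0,0,-0.22],[0.06,-0.016,-0.024,0,0,-0.44],[0.09,-0.024,-0.035,0,0,-0.66],[0.12,-0.031,-0.035,0,0,-0.88],[0.147,-0.038,-0.035,0,0,-1.1]])

```text
refused, turn out of range in row 5
```

>>> move_arm(targets=[[0,0,0,0,0,-0.2],[0,0,0,0,0,-0.4],[0,0,0,0,0,-0.4],[0,0,0,0,0,-0.4],[0,0,0,0,0,-0.4]])

```text
time_s: 8.17
ee_pos: [0.6226, -0.1775, 0.1516]
eef_rot: [-3.141, -0.001, 2.562]
force: [-1.0, 0.5, -0.1]
grip_width: 0.0389
```

Run:
```python
from station import ctrl
import cv2,numpy as np
o=ctrl.get_obs();print(o['time_s'],o['ee_pos'],o['eef_rot'],o['grip_width'])
i=ctrl.camera_info("wrist"); a=ctrl.camera("wrist"); np.savez("w2.npz",**i)
b=ctrl.camera("side")[70:300,180:480]
cv2.imwrite("pics/e.png",np.vstack([a,np.pad(cv2.resize(b,(260,200)),((0,0),(0,380),(0,0)))])[:,:,::-1])
```

```text
8.1667 [ 0.62258185 -0.17753058  0.15164294] [-3.14137696e+00 -8.21593556e-04  2.56237842e+00] 0.03888566981482258
```

View pics/e.png

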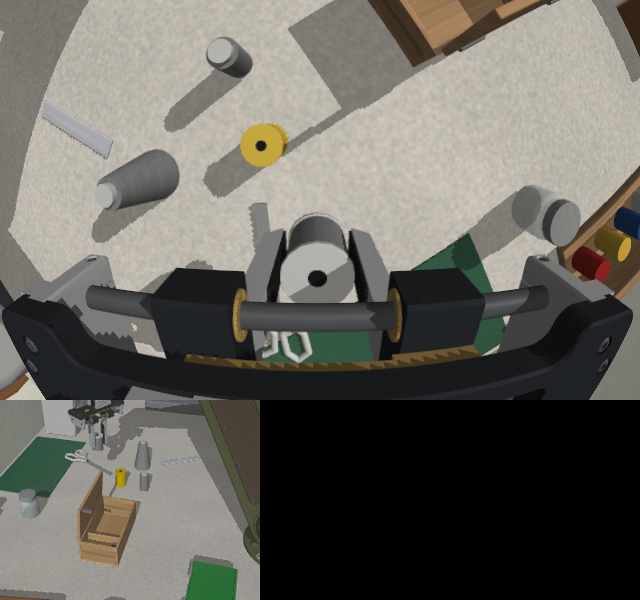

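The wrist view shows the spool held upright between the fingers, hole at (318,278). The side inset shows the wooden lid standing fully open. My first row set was refused because the turn was out of range, so I carry on from the pose it is at now.

>>> move_arm(targets=[[0.03,-0.001,-0.012,0,0,-0.2],[0.06,-0.003,-0.024,0,0,-0.4],[0.09,-0.004,-0.035,0,0,-0.6],[0.122,-0.006,-0.038,0,0,-0.8],[0.153,-0.007,-0.038,0,0,-1.0]])

```text
time_s: 8.68
ee_pos: [0.4895, -0.0996, 0.1907]
eef_rot: [-3.141, 0.001, 3.093]
force: [0.2, 0.3, 0.0]
grip_width: 0.0389
```

>>> move_arm(targets=[[0.0015,0.035,0,0,0,-0.1],[0.003,0.07,0,0,0,-0.107],[0.005,0.11,0,0,0,-0.107],[0.006,0.14,0,0,0,-0.107],[0.007,0.164,0,0,0,-0.107]])

```text
time_s: 9.1
ee_pos: [0.4919, 0.0662, 0.1902]
eef_rot: [3.141, 0.0, -3.138]
force: [0.1, 0.1, -0.4]
grip_width: 0.0387
```

Run:
```python
from station import ctrl
import cv2,numpy as np
o=ctrl.get_obs();print(o['time_s'],o['ee_pos'],o['eef_rot'],o['grip_width'])
i=ctrl.camera_info("wrist"); a=ctrl.camera("wrist"); np.savez("w3.npz",**i)
cv2.imwrite("pics/f.png",a[:,:,::-1])
from h import *
i=dict(i)
```

```text
9.1 [0.49186804 0.06621165 0.19015497] [ 3.14141907e+00  1.45385235e-04 -3.13837582e+00] 0.0387094433578743
```

View pics/f.png

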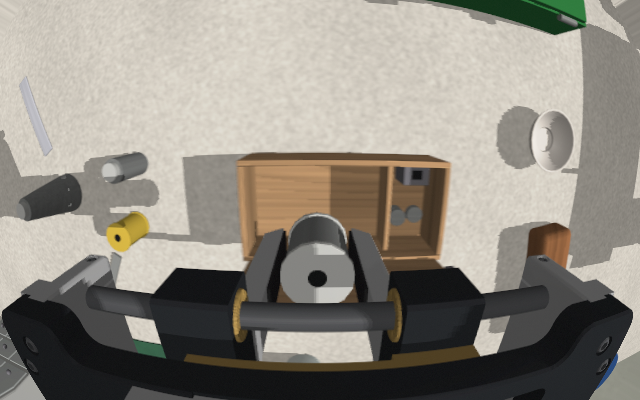

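The wrist view shows the spool over the large bay. The front rim corners are at (237,157) and (449,160), and the divider is at (389,165). I check these against the box pose.

Run:
```python
from h import *
i=dict(np.load("w3.npz"))
print(atz(i,237,155,.07),atz(i,449,158,.07),'divider',atz(i,387,167,.052),'spooltop?',[atz(i,318,278,z) for z in(.2,.225)])
```

```text
[ 0.4508 -0.0132  0.07  ] [0.4513 0.2025 0.07  ] divider [0.4653 0.1399 0.052 ] spooltop? [array([0.5126, 0.0669, 0.2   ]), array([0.4987, 0.0667, 0.225 ])]
```

>>> move_arm(targets=[[0.002,-0.002,0.035,0,0,0],[0.002,-0.002,0.07,0,0,0],[0.002,-0.002,0.105,0,0,0],[0.002,-0.002,0.135,0,0,0],[0.002,-0.002,0.153,0,0,0]])

```text
time_s: 9.57
ee_pos: [0.4887, 0.0618, 0.0339]
eef_rot: [-3.141, -0.003, -3.139]
force: [0.3, -0.4, -1.0]
grip_width: 0.0387
```

>>> move_arm(targets=[[0,0,0.004,0,0,0],[0,0,0.007,0,0,0],[0,0,0.009,0,0,0],[0,0,0.01,0,0,0],[0,0,0.011,0,0,0]])

```text
time_s: 9.98
ee_pos: [0.4909, 0.062, 0.0271]
eef_rot: [3.142, 0.002, -3.138]
force: [0.2, 0.0, -0.9]
grip_width: 0.0388
```

>>> move_arm(targets=[[0,0,0.001,0,0,0],[0,0,0.001,0,0,0],[0,0,0.0015,0,0,0],[0,0,0.002,0,0,0],[0,0,0.002,0,0,0]])

```text
time_s: 10.4
ee_pos: [0.4902, 0.0619, 0.0241]
eef_rot: [-3.142, 0.0, -3.138]
force: [0.0, -0.7, -0.8]
grip_width: 0.0385
```

>>> move_arm(targets=[[0,0,0.0005,0,0,0],[0,0,0.001,0,0,0],[0,0,0.001,0,0,0],[0,0,0.001,0,0,0],[0,0,0.001,0,0,0]])

```text
time_s: 10.82
ee_pos: [0.4902, 0.0619, 0.0231]
eef_rot: [-3.142, 0.0, -3.138]
force: [-0.4, 0.4, -0.3]
grip_width: 0.0388
```

>>> move_arm(targets=[[0,0,0.0005,0,0,0],[0,0,0.001,0,0,0],[0,0,0.001,0,0,0],[0,0,0.001,0,0,0],[0,0,0.001,0,0,0]])

```text
time_s: 11.23
ee_pos: [0.4905, 0.062, 0.0228]
eef_rot: [-3.142, 0.001, -3.138]
force: [-3.6, 0.1, 10.7]
grip_width: 0.0387
```

The spool has touched the floor (about 10 N). I ease up a little, then let go.

>>> move_arm(targets=[[0,0,-0.0005,0,0,0],[0,0,-0.0008,0,0,0],[0,0,-0.0008,0,0,0],[0,0,-0.0008,0,0,0],[0,0,-0.0008,0,0,0]])

```text
time_s: 11.65
ee_pos: [0.4902, 0.062, 0.0229]
eef_rot: [-3.142, 0.0, -3.138]
force: [-0.6, 0.2, 3.0]
grip_width: 0.0388
```

>>> move_arm(targets=[[0,0,0,0,0,0],[0,0,0,0,0,0],[0,0,0,0,0,0],[0,0,0,0,0,0],[0,0,0,0,0,0]], fingers=0.45)

```text
time_s: 12.07
ee_pos: [0.4902, 0.062, 0.0228]
eef_rot: [-3.142, -0.0, -3.138]
force: [0.3, 0.3, 0.3]
grip_width: 0.067
```

>>> move_arm(targets=[[0,0,-0.005,0,0,0],[0,0,-0.025,0,0,0],[0,0,-0.06,0,0,0],[0,0,-0.1,0,0,0],[0,0,-0.14,0,0,0]])

```text
time_s: 12.48
ee_pos: [0.4896, 0.0619, 0.1647]
eef_rot: [-3.142, -0.001, -3.138]
force: [0.3, -0.6, 0.1]
grip_width: 0.0683
```

Run:
```python
from h import *
i=ctrl.camera_info("wrist"); a=ctrl.camera("wrist"); b=ctrl.camera("side")[100:270,225:425]
cv2.imwrite("pics/g.png",np.hstack([a[80:330,150:550],cv2.resize(b,(294,250))])[:,:,::-1]); np.savez("w4.npz",**i)
h=np.array([.559,.070])
for t in [1.5,1.4,1.3,1.2,1.1,1,.9,.8,.7,.6,.5,.4,.3,.2,.15,.1,.05,.02,0]:
    s=.092;P=h+s*np.array([-np.cos(t),np.sin(t)])+.008*np.array([np.sin(t),np.cos(t)])+[.008,0]
    print(t,P.round(4))
```

```text
1.5 [0.5685 0.1623]
1.4 [0.5592 0.162 ]
1.3 [0.5501 0.1608]
1.2 [0.5411 0.1586]
1.1 [0.5324 0.1556]
1 [0.524  0.1517]
0.9 [0.5161 0.147 ]
0.8 [0.5086 0.1416]
0.7 [0.5018 0.1354]
0.6 [0.4956 0.1285]
0.5 [0.4901 0.1211]
0.4 [0.4854 0.1132]
0.3 [0.4815 0.1048]
0.2 [0.4784 0.0961]
0.15 [0.4772 0.0917]
0.1 [0.4763 0.0871]
0.05 [0.4755 0.0826]
0.02 [0.4752 0.0798]
0 [0.475 0.078]
```

View pics/g.png

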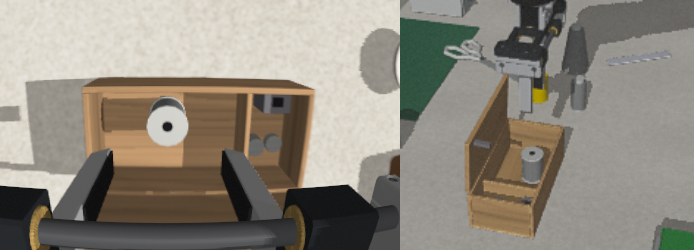

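The spool stands upright in the large bay (top at (167,125)), let go, and the lid is still upright. Next I shut the fingers and go over to behind the lid.

>>> move_arm(targets=[[0.0,0.005,-0.035,0,0,0],[0,0.01,-0.075,0,0,0],[-0.035,0.02,-0.09,0,0,0],[-0.073,0.025,-0.09,0,0,0],[-0.112,0.032,-0.09,0,0,0]], fingers=-1)

```text
time_s: 13.0
ee_pos: [0.6036, 0.0947, 0.2545]
eef_rot: [3.141, 0.003, -3.138]
force: [-0.7, -0.2, -0.4]
grip_width: 0.038
```

>>> move_arm(targets=[[-0.03,0,0,0,0,0],[-0.035,0,0.03,0,0,0],[-0.035,0,0.06,0,0,0],[-0.035,0,0.08,0,0,0],[-0.035,0,0.09,0,0,0]])

```text
time_s: 13.42
ee_pos: [0.6359, 0.0944, 0.1589]
eef_rot: [-3.141, -0.005, -3.138]
force: [-0.3, 0.2, -0.4]
grip_width: 0.0047
```

>>> move_arm(targets=[[0.015,0,0,0,0,0],[0.03,0,0,0,0,0],[0.045,0,0,0,0,0],[0.055,0,0,0,0,0],[0.06,0,0,0,0,0]])

```text
time_s: 13.83
ee_pos: [0.5764, 0.0944, 0.1637]
eef_rot: [3.141, 0.001, -3.138]
force: [0.2, -0.2, 0.4]
grip_width: 0.0004
```

>>> move_arm(targets=[[0.01,0,0.001,0,0,0],[0.018,0,0.002,0,0,0],[0.026,0,0.003,0,0,0],[0.035,0,0.005,0,0,0],[0.044,0,0.008,0,0,0]])

```text
time_s: 14.25
ee_pos: [0.5328, 0.0941, 0.155]
eef_rot: [3.142, 0.001, -3.138]
force: [1.6, -0.6, 0.3]
grip_width: 0.0006
```

>>> move_arm(targets=[[0.008,0,0.004,0,0,0],[0.016,0,0.009,0,0,0],[0.024,0,0.014,0,0,0],[0.0305,0,0.02,0,0,0],[0.037,0,0.027,0,0,0]])

```text
time_s: 14.67
ee_pos: [0.4958, 0.094, 0.1277]
eef_rot: [3.142, 0.001, -3.138]
force: [1.9, 0.3, 0.1]
grip_width: 0.0009
```

>>> move_arm(targets=[[0.0055,0,0.0075,0,0,0],[0.01,0,0.015,0,0,0],[0.014,0,0.0235,0,0,0],[0.017,0,0.032,0,0,0],[0.018,0,0.036,0,0,0]])

```text
time_s: 15.08
ee_pos: [0.4772, 0.0939, 0.0904]
eef_rot: [-3.141, -0.002, -3.138]
force: [-0.2, -0.6, 0.5]
grip_width: 0.0002
```

>>> move_arm(targets=[[0.001,0,0.004,0,0,0],[0.002,0,0.008,0,0,0],[0.003,0,0.011,0,0,0],[0.003,0,0.013,0,0,0],[0.003,0,0.013,0,0,0]])

```text
time_s: 15.5
ee_pos: [0.475, 0.0939, 0.0785]
eef_rot: [-3.142, -0.0, -3.138]
force: [-0.1, -1.2, -0.3]
grip_width: 0.0001
```

>>> move_arm(targets=[[0,0,0.001,0,0,0],[0,0,0.002,0,0,0],[0,0,0.002,0,0,0],[0,0,0.002,0,0,0],[0,0,0.002,0,0,0]])

```text
time_s: 15.92
ee_pos: [0.4752, 0.0939, 0.077]
eef_rot: [3.142, 0.0, -3.138]
force: [0.2, 0.1, -0.0]
grip_width: 0.0006
```

>>> move_arm(targets=[[0,0,0.0005,0,0,0],[0,0,0.001,0,0,0],[0,0,0.0015,0,0,0],[0,0,0.0015,0,0,0],[0,0,0.0015,0,0,0]])

```text
time_s: 16.33
ee_pos: [0.4751, 0.0939, 0.0756]
eef_rot: [3.142, 0.0, -3.138]
force: [-2.2, -0.9, 5.2]
grip_width: 0.0006
```

>>> move_arm(targets=[[0,0,0.0003,0,0,0],[0,0,0.0005,0,0,0],[0,0,0.0005,0,0,0],[0,0,0.0005,0,0,0],[0,0,0.0005,0,0,0]])

```text
time_s: 16.75
ee_pos: [0.4751, 0.0939, 0.0753]
eef_rot: [3.142, 0.0, -3.138]
force: [-2.6, -0.6, 7.8]
grip_width: 0.0004
```

>>> move_arm(targets=[[0,0,0.0005,0,0,0],[0,0,0.0008,0,0,0],[0,0,0.001,0,0,0],[0,0,0.001,0,0,0],[0,0,0.001,0,0,0]])

```text
time_s: 17.17
ee_pos: [0.4752, 0.0939, 0.0746]
eef_rot: [3.142, 0.0, -3.138]
force: [-5.1, -0.0, 12.9]
grip_width: 0.0006
```

It reads about 13 N, so I back off straight up and wait to see that the lid stays shut.

>>> move_arm(targets=[[0,0,-0.005,0,0,0],[0,0,-0.02,0,0,0],[0,0,-0.05,0,0,0],[0,0,-0.085,0,0,0],[0,0,-0.12,0,0,0]])

```text
time_s: 17.58
ee_pos: [0.4746, 0.0938, 0.1951]
eef_rot: [-3.141, -0.001, -3.138]
force: [0.3, 0.3, 0.2]
grip_width: 0.0002
```

>>> move_arm(targets=[[0.04,0,-0.02,0,0,0],[0.08,0,-0.04,0,0,0],[0.1,0,-0.05,0,0,0],[0.1,0,-0.05,0,0,0],[0.1,0,-0.05,0,0,0]])

```text
time_s: 18.0
ee_pos: [0.3749, 0.0936, 0.2448]
eef_rot: [3.141, 0.003, -3.137]
force: [0.3, 0.5, -0.9]
grip_width: 0.0003
```

>>> move_arm(targets=[[0,0,0,0,0,0],[0,0,0,0,0,0],[0,0,0,0,0,0],[0,0,0,0,0,0],[0,0,0,0,0,0]])

```text
time_s: 18.42
ee_pos: [0.3753, 0.0935, 0.2434]
eef_rot: [-3.141, -0.001, -3.138]
force: [0.7, 0.1, -0.0]
grip_width: 0.0003
```

>>> move_arm(targets=[[0,0,0,0,0,0],[0,0,0,0,0,0],[0,0,0,0,0,0],[0,0,0,0,0,0],[0,0,0,0,0,0]])

```text
time_s: 18.83
ee_pos: [0.3751, 0.0935, 0.2439]
eef_rot: [-3.142, 0.0, -3.138]
force: [0.9, -0.1, 0.5]
grip_width: 0.0002
```

Run:
```python
from h import *
a=ctrl.camera("scene")[130:260,190:380]; b=ctrl.camera("side")[100:270,225:425]
cv2.imwrite("pics/h.png",np.hstack([cv2.resize(a,(438,300)),cv2.resize(b,(353,300))])[:,:,::-1]); print(ctrl.get_obs()['force'])
```

```text
[-0.31972082  0.09433633  0.13071873]
```

View pics/h.png

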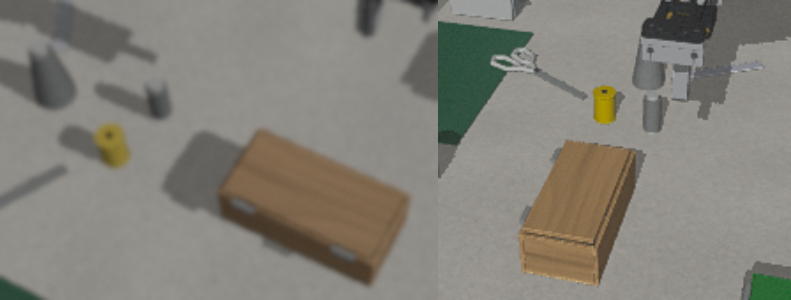

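About 1.6 s after release the lid is still flat on the box in both views. At a similar delay after the first press it stood visibly ajar, so it is latched. Nothing else has moved.

```bash
python3 -c "
from station import ctrl
print(ctrl.hand_in())"
```

```text
the job is handed in; nothing more can be done
None
```

The job is done and handed in; `hand_in()` gave no verdict. I pressed the lid free at about 12 N and it sprang fully open. I stood the grey flanged spool in the large bay, touching down at about 11 N, then swung the lid shut and pressed it at about 13 N (14 N in all).

- **Lid:** about 1.6 s after I let go, it was still flat on the box in both the scene and side views. At a similar delay after the first press it was already visibly ajar, so I take it as latched.
- **Spool:** after release the wrist and side views showed it standing upright in the large bay with the lid open. I didn't see it again once the lid was shut.
- **Bystanders:** those visible in the last picture (the cone spool, slim spool, scissors and seam gauge) and the yellow look-alike appeared in place. I judged this by eye, and the jar, dish and clapper were out of frame.
- **Slips:** one move call was refused because a turn was out of range, and I carried on from where the arm stood. The spool was gripped about 4 mm off the pad centre, which I allowed for when placing it.

I viewed 11 pictures, one over the budget of 10.

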